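# Ship the crank on the line reel and bring its line clip to the guide

### The job

Get the empty orange reel ready for new line: set the loose crank on the reel's square drive, turning it lightly until it drops over the square, and press it down until the spring ball clicks and the crank sits fully home, firmly but without forcing it. Then wind the spool with the crank, whichever way you like, until the line clip on its top flange stands right at the line guide, and let go. Leave the other things on the lid where they are, and do not push the reel itself with the gripper.

Things in the scene. Friction and masses are not known exactly. Their poses are not given: they have to be found in the camera images.
- crank: loose stainless crank, 0.37 kg. Hub: 34 mm square tube, 44 mm tall, standing mouth down; plain 20 mm square hole from below, 36 mm deep, with a ball window in each side: it fits in any of 4 quarter turns. Origin: centre of the mouth, z up. +x runs along the arm (22 wide, z 36 to 44) to the knob at x = 85 mm; tail weight (29 across) at x = -32, z 28 to 46. Hub sides +y, -y are clear for fingers.
- knob (a point): centre of the crank's upright black knob, a plain barrel 25 mm in diameter and 42 mm tall (21 mm below to 21 mm above this point), that spins freely on the arm; 85 mm from the hub axis, 68 mm above the hub's mouth
- reel: line reel bolted flat to the lid, spool axis upright. Origin: on the spool axis at lid level, centre of its 150 x 130 mm base plate; z up; +x points from the axis to the line guide. The orange spool, 125 mm across, has its upper flange's top 67 mm above the lid.
- seat (a point): the shoulder on which the crank's mouth rests when home: top centre of a 40 mm round steel collar under the square drive, on the spool axis, 75 mm above the lid; its x axis points to the line clip
- clip (a point): line clip, a small upstanding steel tab 10 mm wide on the spool's upper flange near the rim, 56 mm from the spool axis, 70 mm above the lid; turns with the spool
- guide (a point): the line guide, an upright stainless eye 31 mm across on a bracket fixed to the base plate beside the spool, 86 mm from the spool axis (along the reel's +x), centre 47 mm and top 62 mm above the lid
- spool (a joint): angle of the spool about its upright axis, rad, anticlockwise from above positive; 0 (or any whole turn) when the clip stands at the guide. Turns either way without stops against a light friction of 0.12 N m and stays where it is left; the crank, once on the drive, turns it with a few degrees of play.
- pliers: bystander: stainless pliers lying flat, 160 mm long, origin at the pivot
- float_a: bystander: turned wooden float with a thin stem, 34 mm thick, 135 mm long, lying down; origin under its middle
- float_b: bystander: smaller turned wooden float, 30 mm thick, 120 mm long, lying down; origin under its middle
- dish: bystander: round white ceramic dish of lead sinkers, 104 mm across, 26 mm tall; origin under its middle
- greasetin: bystander: round aluminium tin, 66 mm across, 42 mm tall; origin under its middle
- luretray: bystander: clear divided tray, 110 x 170 x 28 mm; origin under its middle
- tip (a point): top centre of the 19 mm square drive, on the spool axis, 30 mm above the shoulder; its top 3 mm taper to 17 mm. The drive is held in the spool by a drag (2 N m), so its square stands at ANY angle to the clip and no pose tells it: see it, or feel for it by turning the crank under a light push until it drops over the square (it drops when within about 5 degrees and 1 mm).
- ball (a point): height, on the drive's axis, of the 10 mm spring ball that stands 2.3 mm proud of one face of the drive, 15 mm above the shoulder. The crank's mouth meets it about 17 mm before home; pushing past takes 8 to 20 N; it snaps into a window, and the push drops, some 4 mm before home. Over 50 N of contact between crank and reel is forcing it.
Things that resemble listed ones, but are neither listed nor needed, are in the scene too. What is shaped like the crank but brown, purple or red is not meant.

How it is judged:
By the outcome, as a careful person would: the job done as asked, in the order asked, and still so for the second after the job is handed in, with the robot touching nothing.
It also fails if it takes over 72 s, if anything falls off the work surface, if the arm or the gripper's body presses on something with over 40 N, if the wrist force passes 120 N, or if a joint passes its speed limit or range.

### The arm

A 6-joint arm with a two-finger parallel gripper is mounted at the origin on the work surface. World frame = base frame: x ahead of the robot, y to its left, z up, the work surface at z = 0. Lengths are in m, angles in rad, forces in N, time in s.
With the tool pointing down it reaches from about 0.375 to 0.9 m from the base axis. Payload 3.1 kg.
Tool frame: the origin (TCP) lies at the very end of the fingers, on their centre line; the grasp point (between the pads) lies 19 mm behind it (manip.pinch_z is the distance from the TCP to the grasp point, in m); z points along the fingers, y is the line along which they close (so a half turn about z gives the same grasp; the last joint's range is limited). The gripper opens to 85 mm and grips with 20 to 120 N. Pads are 22 mm wide; open, the fingers measure 114 mm over their backs; the gripper's body (76 mm by 85 mm) begins 54 mm behind the grasp point. The pads swing forward as they close: fully open they stand 13 mm farther back than shut.
Start: joints at [1.036, 0.527, 1.433, -0, 1.181, -0.178], TCP at [0.218, 0.586, 0.231] pointing down, gripper open.
Joint ranges: [-3.08, 3.08], [-0.75, 2.2], [0.22, 2.44], [-1.43, 4.57], [0, 2.65], [-2.85, 2.85]. Speed limits (rad/s): [2.79, 2.79, 3.14, 3.14, 3.14, 3.14].

### API

Orientations are given as a unit quaternion [x, y, z, w].
In Python, from station import manip gives the robot as it stands.
- The arm moves only by the tool servo_tool, never from a script. Its argument "commands" is one flat list of numbers, 7 for each row, row after row: the shift along the tool's x, y, z each as a share of 500 mm, from -1 to 1, then the turn, a rotation vector about the tool's x, y, z each as a share of 360 degrees, from -1 to 1, then the opening, from -1 (shut) to 1 (fully open). In form: [dx, dy, dz, rx, ry, rz, claw, dx, dy, dz, rx, ry, rz, claw, ...]. A call has 1 to 12 rows; each row shifts and turns the commanded pose from where the row before left it, along the tool's axes as they then stand; what a row does not reach is not made up. A row lasts 1/12 s, in which the tool goes at most 41.7 mm and 7.16 degrees, less where a joint would pass 70% of its speed; a pose out of reach is approached as far as the arm can. A call with a number of a shift or a turn outside -1 to 1 is refused whole. A call with a gripper value outside its range is refused whole. The fingers move at their own pace and stop on an object; "force" is the grip in N (left out, the last holds). Time passes only in rows, so rows that do not move let the fingers close. It gives the time, the measured TCP pose, the force, the opening and the grip force at its end, in the units of the state.
- manip.sense(): the state, without advancing time (a new reading comes with each control period).
- manip.snapshot(name): name is "scene" or "top" or "wrist"; returns a dict with "img" (384x512x3 uint8, red, green, blue), "mtx" (3x3 intrinsics, pixels), "distortion" ([k1, k2, p1, p2, k3] as OpenCV has them; the pictures are not rectified), "world_to_cam" (4x4, takes a point from world to camera coordinates). Camera axes: x right, y up, looking along -z (the intrinsics and any distortion apply to the point x, -y, -z); pixel columns grow to the right and rows downward; lengths in m; the calibration is good to about 2 mm. A picture is of the moment at which its call begins. There is no depth.
- manip.sign_off(): hands the job in; it is judged then, once.
Trained networks look in a picture, given as the dict that the camera call returned (one of the last four; its "shot" number tells which), for a name from the list of things; names that differ only in an ending like _2 or _b are one class to them, and where a whole thing is asked for, a point or a joint stands for the part that bears it (a point fixed in the world has none). Each returns a list of dicts, best first, with "conf" (0 to 1); they miss things now and then, are a little off and sometimes report something else, mostly with a low value. They report only what shows in the picture. A call takes as long as a camera call. They do not tell look-alikes from the thing itself.
- manip.look_for(picture, query): "box" ([left, top, width, height] in pixels, round what is visible of it).
- manip.silhouettes(picture, query): "pixels" (384x512 bool, what is visible of it) and "box" ([left, top, width, height] in pixels, round what is visible of it).
The state is a dict: "t": time; "q": joint angles; "qd": joint speeds; "tau": joint torques, N m; "tcp_pos": TCP position; "tool_rot": TCP orientation; "force": force on the tool from outside, world axes, zero at the start; "ft_torque": the same for the moment, N m; "finger_gap": opening from 0.0 (shut) to 1.0 (fully open); "gripper_force": force on a finger pad.
Only numpy, scipy, OpenCV 4.12 (cv2) and the standard library are available. Lean on these libraries where they do the work, as an engineer would, in place of code of your own. Each camera call takes 0.05 s, during which the arm holds its last target. There are 200 camera calls.

## Working session

There is one attempt and no reset: what is moved stays moved. The work goes in short steps, Python scripts to look and compute and a tool call to move; the robot and the scene stay as the last step left them, time stands still between calls to the robot, and variables do not carry over. Pictures are saved under pics/ and viewed, at most 10 in all, crops included, and the job is handed in when it is done.

Besides the shell and the picture viewer there is one more tool, called as name(argument=value, ...), one argument or row to a line, values as JSON. servo_tool: Moves the arm, as the interface text tells. Its arguments: {"type":"object","properties":{"commands":{"type":"array"},"force":{"type":"number"}},"required":["commands"]}

```bash
mkdir -p pics; ls; cat > h.py <<'E'
from station import manip
import numpy as np, cv2
def ray(p,uv):
    n=cv2.undistortPoints(np.array([[uv]],float),np.array(p["mtx"],float),np.array(p["distortion"],float))[0,0]
    T=np.array(p["world_to_cam"]);R=T[:3,:3];c=-R.T@T[:3,3]
    return c,R.T@np.array([n[0],-n[1],-1.])
def at_z(p,uv,z):
    c,d=ray(p,uv);return c+d*(z-c[2])/d[2]
def proj(p,X):
    T=np.array(p["world_to_cam"]);X=np.atleast_2d(X)@T[:3,:3].T+T[:3,3]
    X=X*[1,-1,-1]
    return cv2.projectPoints(X[:,None,:],np.zeros(3),np.zeros(3),np.array(p["mtx"],float),np.array(p["distortion"],float))[0][:,0]
def save(p,n,box=None,s=1):
    im=p["img"][:,:,::-1]
    if box: im=im[box[1]:box[3],box[0]:box[2]]
    cv2.imwrite("pics/"+n,cv2.resize(im,None,fx=s,fy=s,interpolation=cv2.INTER_CUBIC))
E
python3 - <<'E'
from h import *
a=manip.snapshot("top");b=manip.snapshot("scene")
save(a,"top.png",s=1.5);save(b,"scene.png",s=1.5)
for n,p in(("top",a),("scene",b)):
    T=np.array(p["world_to_cam"]);print(n,-T[:3,:3].T@T[:3,3])
    for q in["crank","knob","reel","clip","guide","seat","tip","pliers","dish"]:
        print(q,[(np.round(r["box"]),round(r["conf"],2)) for r in manip.look_for(p,q)[:4]])
print(manip.sense())
E
```

```text
pics
top [ 0.4405495  -0.14372539  1.40805874]
crank [(array([346., 254.,  46.,  19.]), 0.94), (array([303., 250.,  11.,  42.]), 0.81), (array([248., 220.,  25.,  41.]), 0.7), (array([133., 238.,  39.,  23.]), 0.54)]
knob [(array([382., 255.,   8.,   7.]), 0.64), (array([263., 251.,  11.,   8.]), 0.62), (array([305., 289.,   8.,   7.]), 0.61), (array([165., 244.,  10.,   8.]), 0.54)]
reel [(array([122., 167.,  47.,  52.]), 0.83)]
clip [(array([120., 173.,  43.,  32.]), 0.87), (array([310., 172.,  60.,  46.]), 0.6)]
guide [(array([122., 166.,  46.,  55.]), 0.95)]
seat [(array([118., 170.,  43.,  37.]), 0.75)]
tip [(array([123., 169.,  38.,  40.]), 0.63)]
pliers [(array([219., 108.,  27.,  44.]), 0.66)]
dish [(array([241., 113.,  31.,  29.]), 0.93)]
scene [ 1.4043458  -0.354932    1.05254356]
crank [(array([321., 127.,  37.,  22.]), 0.94), (array([218., 181.,  30.,  52.]), 0.87), (array([214., 138.,  32.,  46.]), 0.87), (array([ 83., 153.,  48.,  21.]), 0.86)]
knob [(array([215., 184.,   4.,  12.]), 0.6), (array([ 81., 157.,  10.,  12.]), 0.59), (array([214., 138.,   7.,  15.]), 0.55),
[... 382 characters left out ...]
., 259.,  45.,  34.]), 0.79)]
{'t': 1.0, 'q': array([ 1.03648966e+00,  5.27469164e-01,  1.43269100e+00,  7.43416136e-06,
        1.18139776e+00, -1.78486979e-01]), 'qd': array([-0.00028869,  0.00195129, -0.00079206,  0.00047544,  0.00133587,
        0.00087186]), 'tau': array([ 3.02053422e-05, -4.42325449e+01, -1.78426605e+01, -1.86546704e-04,
        6.92643480e-04, -2.26723429e-06]), 'tcp_pos': array([0.21767909, 0.58585112, 0.23133224]), 'tool_rot': array([1.76974184e-01, 9.84215494e-01, 1.74753884e-05, 2.83657336e-06]), 'force': array([0.22128006, 0.68097692, 0.28492191]), 'ft_torque': array([ 0.0052681 , -0.00036051,  0.03365791]), 'gripper_force': 0.0, 'finger_gap': 1.0005073475360822}
```

View pics/top.png

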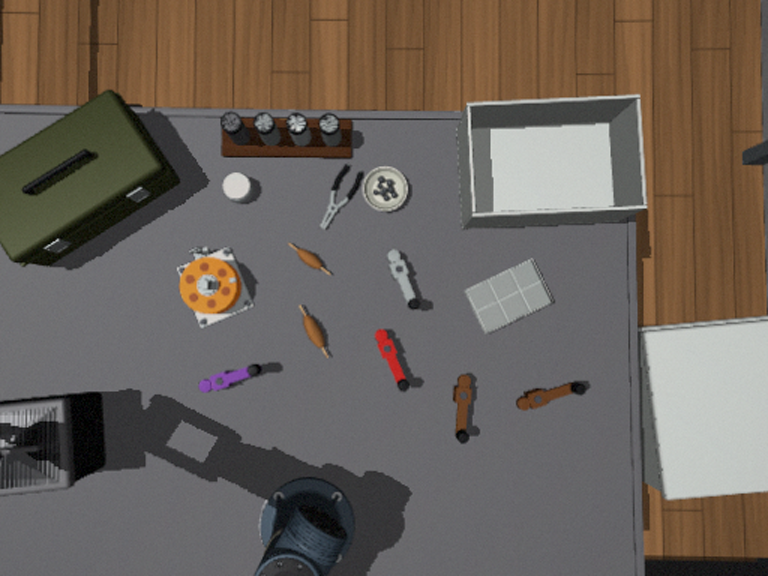

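View pics/scene.png

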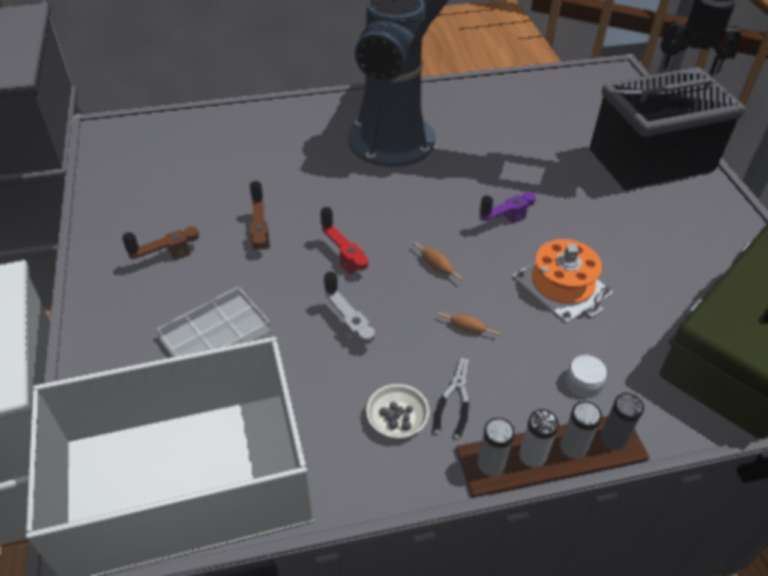

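The pictures show the stainless crank at about (268,183) px in the top image (unscaled), with its knob at (276,202). The orange reel is at (140,190) px, and the line guide appears to be on its far side, near (133,167).

```bash
python3 - <<'E'
from h import *
a=manip.snapshot("top")
for uv,z in(((276,202),.089),((266,178),.044),((263,169),.046)): print("crank pts",at_z(a,uv,z))
print("spool",at_z(a,(140,190),.07), "guide",at_z(a,(135,167),.05))
for q in["crank","reel","spool"]:
    for r in manip.silhouettes(a,q)[:6]:
        m=r["pixels"];ys,xs=np.nonzero(m);print(q,round(r["conf"],2),r["box"],xs.mean(),ys.mean(),a["img"][m].mean(0))
p=manip.snapshot("wrist");T=np.array(p["world_to_cam"]);s=manip.sense()
from scipy.spatial.transform import Rotation as R
Rt=R.from_quat(s["tool_rot"]).as_matrix()
c=-T[:3,:3].T@T[:3,3];print("cam in tool",Rt.T@(c-s["tcp_pos"]),"\n",Rt.T@T[:3,:3].T);print(p["mtx"],Rt)
E
```

```text
crank pts [ 0.49320552 -0.23301762  0.089     ]
crank pts [ 0.57554997 -0.20211873  0.044     ]
crank pts [ 0.60566359 -0.19178435  0.046     ]
spool [0.5300879  0.21167971 0.07      ] guide [0.60811297 0.23521542 0.05      ]
crank 0.9 [247.9, 218.1, 26.5, 41.0] 260.6802030456853 237.80710659898477 [146.19796954  46.47208122  45.31979695]
crank 0.72 [133.8, 239.5, 38.6, 22.9] 151.10985915492958 252.1661971830986 [107.45915493  69.38028169 133.75492958]
crank 0.67 [261.4, 167.3, 17.9, 39.8] 268.2329192546584 185.40683229813664 [131.14596273 136.00310559 136.1863354 ]
crank 0.66 [302.9, 248.5, 8.6, 47.7] 307.82828282828285 270.739898989899 [85.57323232 58.36111111 39.62878788]
crank 0.57 [345.5, 257.2, 47.3, 19.1] 365.6535796766744 263.3764434180139 [80.93071594 55.60046189 38.25404157]
reel 0.98 [121.1, 165.7, 45.6, 52.5] 141.9037703995498 189.832301631964 [171.17839055 131.09341587  88.66910523]
spool 0.86 [119.1, 168.8, 40.8, 41.6] 139.15948963317385 189.914673046252 [185.07017544 128.7400319   69.25917065]
cam in tool [ 0.06996104  0.00136081 -0.14185356] 
 [[-3.49016358e-04  9.62348832e-01  2.71817224e-01]
 [ 9.99999309e-01  3.06665527e-05  1.17543764e-03]
 [ 1.12284534e-03  2.71817447e-01 -9.62348178e-01]]
[[275.58781995   0.         253.54935869]
 [  0.         275.58781995 189.77678833]
 [  0.           0.           1.        ]] [[-9.37354110e-01  3.48378060e-01  4.76169900e-06]
 [ 3.48378060e-01  9.37354109e-01 -3.22982260e-05]
 [-1.57153915e-05 -2.86160035e-05 -9.99999999e-01]]
```

servo_tool(
  commands=[-0.0704,-0.0404,0.005,0,0,0,1,-0.0704,-0.0404,0.005,0,0,0,1,-0.0704,-0.0404,0.005,0,0,0,1,-0.0704,-0.0404,0.005,0,0,0,1,-0.0704,-0.0404,0.005,0,0,0,1,-0.0704,-0.0404,0.005,0,0,0,1,-0.0704,-0.0404,0.005,0,0,0,1,-0.0704,-0.0404,0.005,0,0,0,1,-0.0704,-0.0404,0.005,0,0,0,1,-0.0704,-0.0404,0.005,0,0,0,1,-0.0704,-0.0404,0.005,0,0,0,1,-0.0704,-0.0404,0.005,0,0,0,1],
)

```text
t: 2.25
tcp_pos: [0.5303, 0.2097, 0.2014]
tool_rot: [0.177, 0.984, 0.0, 0.0]
force: [0.5, 0.5, 0.1]
finger_gap: 1.003
gripper_force: 0.0
```

servo_tool(
  commands=[0,0,0,0,0,0,1,0,0,0,0,0,0,1],
)

```text
t: 2.42
tcp_pos: [0.5308, 0.2095, 0.2011]
tool_rot: [0.179, 0.984, 0.0, 0.0]
force: [-0.3, 0.5, 0.1]
finger_gap: 1.002
gripper_force: 0.0
```

```bash
cat >> h.py <<'E'
from scipy.spatial.transform import Rotation as Ro
def plan(xyz,psi,n=None,cmd=None):
    "rows to go to tcp xyz with heading psi (deg), tool down; prints per-row share numbers"
    s=manip.sense();R=Ro.from_quat(s["tool_rot"]).as_matrix();p=s["tcp_pos"]
    cur=np.degrees(np.arctan2(R[1,0],R[0,0]));d=R.T@(np.array(xyz)-p);dr=-((psi-cur+180)%360-180)
    print("cur",p.round(4),"psi",cur.round(2),"gap",round(s["finger_gap"],3),"F",s["force"].round(1),"q",s["q"].round(2),"t",round(s["t"],2))
    print("shift mm",(d*1e3).round(1),"tilt",R[:,2].round(4),"rz deg",dr.round(2),"share",(d/.5).round(4),(dr/360).__round__(4),"min rows",np.ceil(max(np.linalg.norm(d)/.041,abs(dr)/7.1)))
E
python3 - <<'E'
from h import *
p=manip.snapshot("wrist");save(p,"w1.png",s=1.5);np.save("w1.npy",p,allow_pickle=True)
s=manip.sense();print(s["tcp_pos"],s["tool_rot"],s["q"],s["t"])
for q in["tip","seat","clip","guide","spool","reel"]:
    print(q,[(np.round(r["box"]),round(r["conf"],2)) for r in manip.look_for(p,q)[:3]])
E
```

```text
[0.52940522 0.21075616 0.20110476] [ 1.78113662e-01  9.84009822e-01  8.35837637e-05 -4.31734014e-04] [ 1.82568148e-01  4.90941520e-01  1.60445635e+00  5.33382712e-04
  1.04694331e+00 -1.03035687e+00] 2.4667
tip [(array([199., 120., 125., 117.]), 0.63)]
seat [(array([203., 114., 119., 122.]), 0.86)]
clip [(array([204., 117., 119., 115.]), 0.86)]
guide [(array([184.,  84., 158., 153.]), 0.72)]
spool [(array([204., 117., 120., 118.]), 0.71)]
reel [(array([182.,  87., 158., 151.]), 0.62)]
```

View pics/w1.png

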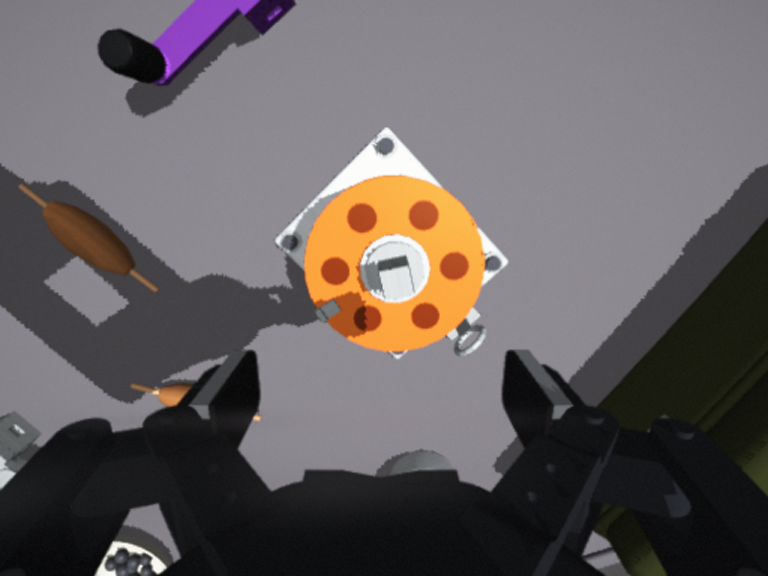

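The wrist view shows the spool centred near (263,176) px, the clip at (219,207), the guide eye at (312,221) and the drive on the collar near (264,178).

```bash
python3 - <<'E'
from h import *
p=np.load("w1.npy",allow_pickle=True).item()
save(p,"w1c.png",(195,110,330,245),s=4.4)
im=p["img"].astype(int);m=((im[:,:,0]-im[:,:,2])>70)&(im[:,:,0]>110)
m=m.astype(np.uint8);k,l,st,c=cv2.connectedComponentsWithStats(m);
# keep the blob nearest 263,176
i=max(range(1,k),key=lambda j:st[j,4]);cn,_=cv2.findContours((l==i).astype(np.uint8),cv2.RETR_EXTERNAL,cv2.CHAIN_APPROX_NONE)
h=cv2.convexHull(max(cn,key=cv2.contourArea))[:,0]
P=np.array([at_z(p,u,.067)[:2] for u in h.astype(float)])
from scipy.optimize import least_squares
f=least_squares(lambda v:np.hypot(*(P-v[:2]).T)-v[2],[.53,.21,.06],loss="soft_l1",f_scale=.001);print("flange fit",f.x, np.abs(f.fun).max())
c=f.x[:2]
for n,uv,z in(("clip",(218.7,206.7),.070),("guide top",(311,221),.055)):
    w=at_z(p,uv,z)[:2]-c;print(n,w,np.hypot(*w),np.degrees(np.arctan2(w[1],w[0])))
print("tip/seat proj",proj(p,[[*c,.105],[*c,.075]]))
E
```

```text
flange fit [0.53087915 0.22062572 0.06211857] 0.0008234335980293814
clip [ 0.01142296 -0.05343178] 0.05463917295131543 -77.932622966706
guide top [0.06798117 0.03336231] 0.07572637327210667 26.13986927365062
tip/seat proj [[264.0181292  188.49074575]
 [262.94854201 180.47059272]]
```

View pics/w1c.png

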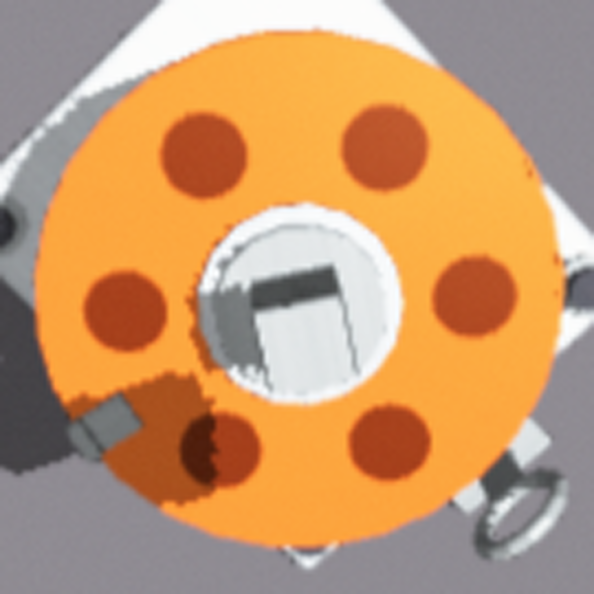

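servo_tool(
  commands=[-0.015,0.01,0.04,0,0,0,1,-0.015,0.01,0.04,0,0,0,1,0,0,0,0,0,0,1,0,0,0,0,0,0,1,0,0,0,0,0,0,1,0,0,0,0,0,0,1],
)

```text
t: 3.27
tcp_pos: [0.5467, 0.216, 0.1624]
tool_rot: [0.177, 0.984, 0.0, 0.001]
force: [-0.9, 0.4, -0.6]
finger_gap: 1.001
gripper_force: 0.0
```

```bash
cat >> h.py <<'E'
from scipy.optimize import least_squares
def flange(p,z=.067):
    im=p["img"].astype(int);m=(((im[:,:,0]-im[:,:,2])>70)&(im[:,:,0]>110)).astype(np.uint8)
    cn,_=cv2.findContours(m,cv2.RETR_EXTERNAL,cv2.CHAIN_APPROX_NONE)
    h=cv2.convexHull(max(cn,key=cv2.contourArea))[:,0]
    P=np.array([at_z(p,u,z)[:2] for u in h.astype(float)])
    f=least_squares(lambda v:np.hypot(*(P-v[:2]).T)-v[2],[.53,.21,.06],loss="soft_l1",f_scale=.001)
    return f.x
E
python3 - <<'E'
from h import *
p=manip.snapshot("wrist");np.save("w2.npy",p,allow_pickle=True)
s=manip.sense();print(s["tcp_pos"],s["t"])
f=flange(p);print(f)
a=manip.snapshot("top");print("top flange",flange(a),"proj",proj(a,[*f[:2],.067]))
u=proj(p,[*f[:2],.09])[0];x,y=int(u[0]),int(u[1]);b=(x-50,y-50,x+50,y+50);print(b);save(p,"w2c.png",b,s=6)
E
```

```text
[0.5468593  0.21587961 0.16250525] 3.3167
[0.53091249 0.22063016 0.06195027]
top flange [ 0.74277349 -0.07372444  0.72224754] proj [[137.49702323 189.79083716]]
(200, 131, 300, 231)
```

View pics/w2c.png

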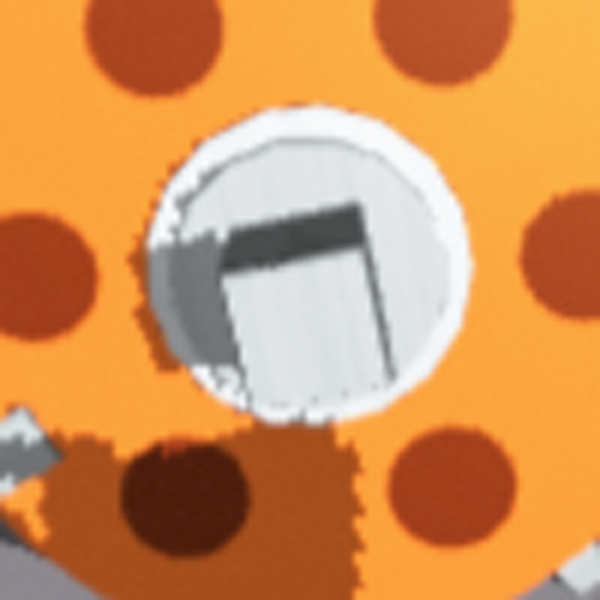

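The crop shows the square drive's top face with its dark upper side. Its edges run (222,272)–(365,247), (365,247)–(393,380) and (222,272)–(245,390) in crop px.

```bash
python3 - <<'E'
from h import *
p=np.load("w2.npy",allow_pickle=True).item()
def W(c,z): return at_z(p,(200+c[0]/6-.4,131+c[1]/6-.4),z)[:2]
for n,a,b,z in(("base",(225,234),(358,203),.075),("topE",(222,272),(365,247),.1035),("right",(365,247),(393,380),.1035),("left",(222,272),(245,390),.1035)):
    A,B=W(a,z),W(b,z);d=B-A;print(n,A,B,np.hypot(*d)*1e3,np.degrees(np.arctan2(d[1],d[0]))%90)
c=W((222,272),.1035),W((365,247),.1035)
# clip and guide from w1
q=np.load("w1.npy",allow_pickle=True).item();f=flange(q)
for n,c,z in(("clip",(105,428),.070),("guide eye",(521,513),.047)):
    w=at_z(q,(195+c[0]/4.4-.4,110+c[1]/4.4-.4),z)[:2]-f[:2];print(n,np.hypot(*w),np.degrees(np.arctan2(w[1],w[0])))
# base plate corners w1 (full px at 1.5): top, left, right
for c in((387,128),(276,243),(508,263)):
    w=at_z(q,(c[0]/1.5-.2,c[1]/1.5-.2),.005)[:2]-f[:2];print("corner",np.hypot(*w),np.degrees(np.arctan2(w[1],w[0])))
plan((.545,-.15,.22),160)
E
```

```text
base [0.52085079 0.21193349] [0.52322238 0.23106192] 19.27487978130564 82.9323915799971
topE [0.52030872 0.21351712] [0.52351952 0.23128358] 18.054267710155884 79.75591649540075
right [0.52351952 0.23128358] [0.54092132 0.22872992] 17.58816882769568 81.6516078320852
left [0.52030872 0.21351712] [0.53563028 0.21066922] 15.583989701599004 79.47030755821395
clip 0.054957630966992146 -77.9081169598853
guide eye 0.08580916431904029 23.44735899655194
corner 0.09668070235207982 162.02251256103634
corner 0.09646887966349992 -114.635880876367
corner 0.09821426483356717 63.34041433185821
cur [0.5469 0.2158 0.1625] psi 159.63 gap 0.998 F [-0.1  0.   0.2] q [ 0.19  0.56  1.59 -0.    0.98 -1.03] t 3.37
shift mm [-125.6 -343.6  -57.6] tilt [ 1.7e-03  3.0e-04 -1.0e+00] rz deg -0.37 share [-0.2513 -0.6871 -0.1153] -0.001 min rows 10.0
```

servo_tool(
  commands=[-0.0311,-0.0691,-0.0068,0,0,0,1,-0.0311,-0.0691,-0.0068,0,0,0,1,-0.0311,-0.0691,-0.0068,0,0,0,1,-0.0311,-0.0691,-0.0068,0,0,0,1,-0.0311,-0.0691,-0.0068,0,0,0,1,-0.0311,-0.0691,-0.0068,0,0,0,1,-0.0311,-0.0691,-0.0068,0,0,0,1,-0.0311,-0.0691,-0.0068,0,0,0,1,-0.0311,-0.0691,-0.0068,0,0,0,1,-0.0311,-0.0691,-0.0068,0,0,0,1,-0.0311,-0.0691,-0.0068,0,0,0,1,0,0,0,0,0,0.01,1],
)

```text
t: 4.37
tcp_pos: [0.5765, -0.2086, 0.2008]
tool_rot: [0.211, 0.977, -0.003, 0.004]
force: [0.9, -0.5, -0.0]
finger_gap: 1.001
gripper_force: 0.0
```

servo_tool(
  commands=[0,0,0,0,0,0.0192,1,0,0,0,0,0,0.0192,1,0,0,0,0,0,0.0192,1,0,0,0,0,0,0.0192,1,0,0,0,0,0,0.0192,1,0,0,0,0,0,0.0192,1,0,0,0,0,0,0.0192,1,0,0,0,0,0,0.0192,1,0,0,0,0,0,0.0192,1,0,0,0,0,0,0.0192,1,0,0,0,0,0,0.0192,1,0,0,0,0,0,0.0192,1],
)

```text
t: 5.37
tcp_pos: [0.5747, -0.2002, 0.1996]
tool_rot: [0.805, 0.593, 0.0, 0.001]
force: [0.7, -0.4, 0.2]
finger_gap: 0.994
gripper_force: 0.0
```

servo_tool(
  commands=[0,0,0,0,0,0.0192,1,0,0,0,0,0,0.0192,1,0,0,0,0,0,0.0192,1,0,0,0,0,0,0.0192,1,0,0,0,0,0,0.0192,1,0,0,0,0,0,0.0192,1,0,0,0,0,0,0.0192,1,0,0,0,0,0,0,1,0,0,0,0,0,0,1,0,0,0,0,0,0,1],
)

```text
t: 6.2
tcp_pos: [0.5747, -0.2002, 0.1992]
tool_rot: [0.977, 0.215, 0.0, 0.0]
force: [0.1, 0.4, 0.3]
finger_gap: 1.001
gripper_force: 0.0
```

```bash
python3 - <<'E'
from h import *
p=manip.snapshot("wrist");np.save("w3.npy",p,allow_pickle=True);save(p,"w3.png",s=1.5)
plan((.575,-.20,.2),21)
for q in["crank","knob"]:
    print(q,[(np.round(r["box"]),round(r["conf"],2)) for r in manip.look_for(p,q)[:3]])
E
```

```text
cur [ 0.5747 -0.2002  0.1991] psi 24.8 gap 0.998 F [0.  0.3 0.1] q [-0.52  0.54  1.51 -0.    1.09  0.62] t 6.25
shift mm [ 0.4 -0.1 -0.9] tilt [ 5.e-04 -3.e-04 -1.e+00] rz deg 3.8 share [ 0.0007 -0.0001 -0.0019] 0.0106 min rows 1.0
crank [(array([163., 257.,  34.,  73.]), 0.66), (array([238., 136.,  32., 142.]), 0.6)]
knob [(array([234., 239.,  24.,  36.]), 0.86)]
```

View pics/w3.png

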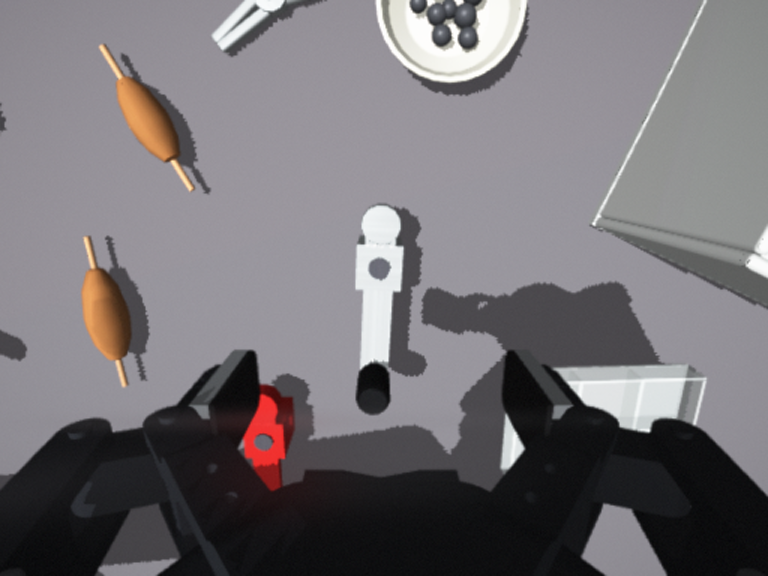

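The wrist view shows the stainless crank with its hub at (253,178), tail at (254,150) and knob top at (249,267) px. Both fingers have room around the hub.

```bash
python3 - <<'E'
from h import *
p=np.load("w3.npy",allow_pickle=True).item()
W=lambda c,z: at_z(p,(c[0]/1.5-.2,c[1]/1.5-.2),z)[:2]
h=W((379.5,268),.044);k=W((373,401.5),.089);t=W((381,224),.046);
an=lambda d:np.degrees(np.arctan2(d[1],d[0]))
print(h,k,t);
print("hub->knob",np.hypot(*(k-h)),an(k-h),"hub->tail",np.hypot(*(t-h)),an(t-h),"tail>knob",an(t-k))
cs=[W(c,.044) for c in((357,246),(403,246),(402,290),(356,289))];print(np.mean(cs,0),[round(an(cs[i]-cs[i-1])%90,1) for i in range(4)])
plan((*h,.08),an(h-k))
E
```

```text
[ 0.57195638 -0.19900565] [ 0.49375792 -0.23018971] [ 0.60210993 -0.18627375]
hub->knob 0.08418696749183112 -158.2588247021136 hub->tail 0.03273129463225077 22.891192197365452 tail>knob 22.06311594544235
[ 0.57191456 -0.19902317] [np.float64(22.6), np.float64(24.8), np.float64(24.4), np.float64(23.5)]
cur [ 0.5747 -0.2002  0.1989] psi 24.76 gap 1.001 F [ 1.   0.3 -0.5] q [-0.52  0.54  1.51  0.    1.09  0.62] t 6.35
shift mm [ -2.   -2.2 118.9] tilt [ 2.e-04 -1.e-04 -1.e+00] rz deg 3.02 share [-0.004  -0.0044  0.2378] 0.0084 min rows 3.0
```

servo_tool(
  commands=[-0.004,-0.0044,0.0622,0,0,0.0067,1,0,0,0.0622,0,0,0,1,0,0,0.0622,0,0,0,1,0,0,0.0622,0,0,0,1,0,0,0.0622,0,0,0,1,0,0,0.0622,0,0,0,1,0,0,0,0,0,0,1,0,0,0,0,0,0,1,0,0,0,0,0,0,1],
)

```text
t: 7.1
tcp_pos: [0.573, -0.1996, 0.0134]
tool_rot: [0.981, 0.193, 0.001, 0.001]
force: [0.4, 0.0, 0.1]
finger_gap: 0.997
gripper_force: 0.0
```

servo_tool(
  commands=[0,0,0,0,0,0,-1,0,0,0,0,0,0,-1,0,0,0,0,0,0,-1,0,0,0,0,0,0,-1,0,0,0,0,0,0,-1,0,0,0,0,0,0,-1,0,0,0,0,0,0,-1,0,0,0,0,0,0,-1,0,0,0,0,0,0,-1,0,0,0,0,0,0,-1],
  force=60,
)

```text
t: 7.93
tcp_pos: [0.5727, -0.1995, 0.0135]
tool_rot: [0.981, 0.193, 0.001, 0.001]
force: [0.1, 0.4, 6.5]
finger_gap: 0.389
gripper_force: 61.0
```

```bash
python3 - <<'E'
from h import *
plan((.5719,-.199,.012),22.4)
E
```

```text
cur [ 0.5727 -0.1995  0.0135] psi 22.27 gap 0.389 F [0.1 0.4 6.5] q [-0.52  0.81  1.62  0.    0.71  0.66] t 7.93
shift mm [-0.6 -0.7  1.5] tilt [ 0.0019 -0.001  -1.    ] rz deg -0.13 share [-0.0011 -0.0015  0.0031] -0.0004 min rows 1.0
```

servo_tool(
  commands=[0,0,-0.02,0,0,0,-1,0,0,-0.06,0,0,0,-1,0,0,-0.06,0,0,0,-1,0,0,-0.06,0,0,0,-1,0,0,-0.06,0,0,0,-1,0,0,-0.06,0,0,0,-1,0,0,0,0,0,0,-1,0,0,0,0,0,0,-1,0,0,0,0,0,0,-1],
)

```text
t: 8.68
tcp_pos: [0.5707, -0.1983, 0.1711]
tool_rot: [0.981, 0.193, -0.001, -0.001]
force: [-0.1, 0.0, -3.1]
finger_gap: 0.384
gripper_force: 60.6
```

```bash
python3 - <<'E'
from h import *
p=manip.snapshot("wrist");np.save("w4.npy",p,allow_pickle=True);save(p,"w4.png",s=1.5)
plan((.5312,.2205,.16),-8.5)
E
```

```text
cur [ 0.5703 -0.1981  0.1703] psi 22.27 gap 0.389 F [ 0.2  0.9 -3.4] q [-0.52  0.57  1.54  0.    1.03  0.66] t 8.73
shift mm [ 122.5 -402.2   11.4] tilt [-0.0039  0.0023 -1.    ] rz deg 30.77 share [ 0.245  -0.8043  0.0227] 0.0855 min rows 11.0
```

View pics/w4.png

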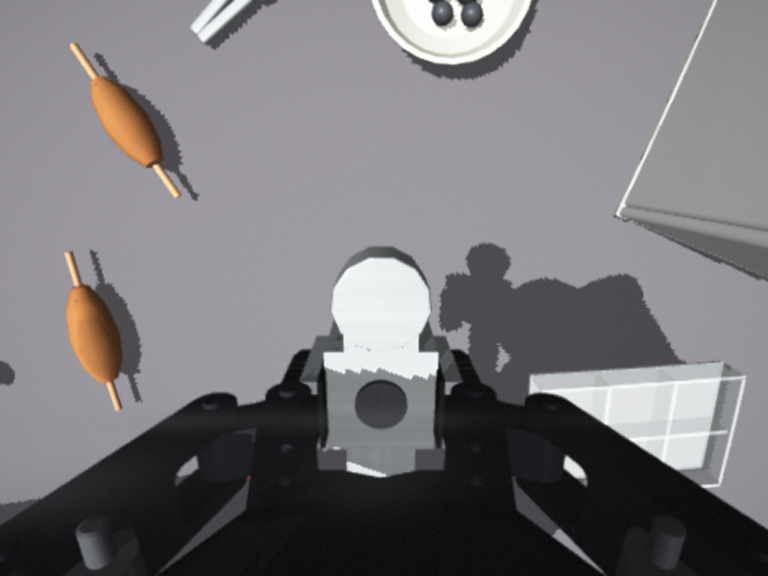

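The crank is held squarely between the pads. Its hub hole is at (254,269) px and its tail centre at (254,201).

```bash
python3 - <<'E'
from h import *
p=np.load("w4.npy",allow_pickle=True).item()
s=manip.sense();R=Ro.from_quat(s["tool_rot"]).as_matrix()
def tool(c,zt):
    o,d=ray(p,(c[0]/1.5-.2,c[1]/1.5-.2));o=R.T@(o-s["tcp_pos"]);d=R.T@d;return (o+d*(zt-o[2])/d[2])*1e3
h=tool((381,404),-.0305);t=tool((381,304),-.0325);L=tool((324,402),-.0305);r=tool((437,402),-.0305)
print("hub",h,"tail",t,"sides",L,r,"yaw err",np.degrees(np.arctan2((t-h)[1],(t-h)[0])))
E
```

```text
hub [ -0.66911429  -1.27449145 -30.5       ] tail [ 32.50120618  -1.27761993 -32.5       ] sides [ 2.07891683e-02 -1.88442873e+01 -3.05000000e+01] [ -0.03628792  15.99853925 -30.5       ] yaw err -0.005403879197323286
```

servo_tool(
  commands=[0.0223,-0.0731,-0.0027,0,0,0,-1,0.0223,-0.0731,-0.0027,0,0,0,-1,0.0223,-0.0731,-0.0027,0,0,0,-1,0.0223,-0.0731,-0.0027,0,0,0,-1,0.0223,-0.0731,-0.0027,0,0,0,-1,0.0223,-0.0731,-0.0027,0,0,0,-1,0.0223,-0.0731,-0.0027,0,0,0,-1,0.0223,-0.0731,-0.0027,0,0,0,-1,0.0223,-0.0731,-0.0027,0,0,0,-1,0.0223,-0.0731,-0.0027,0,0,0,-1,0.0223,-0.0731,-0.0027,0,0,0,-1],
)

```text
t: 9.65
tcp_pos: [0.531, 0.221, 0.1846]
tool_rot: [0.981, 0.193, -0.003, 0.0]
force: [1.0, 0.5, -4.2]
finger_gap: 0.391
gripper_force: 60.8
```

servo_tool(
  commands=[0,0,0,0,0,0.0171,-1,0,0,0,0,0,0.0171,-1,0,0,0,0,0,0.0171,-1,0,0,0,0,0,0.0171,-1,0,0,0,0,0,0.0171,-1,0,0,0,0,0,0,-1,0,0,0,0,0,0,-1,0,0,0,0,0,0,-1],
)

```text
t: 10.32
tcp_pos: [0.5323, 0.2193, 0.1857]
tool_rot: [0.997, -0.073, -0.001, 0.0]
force: [0.9, -0.5, -2.5]
finger_gap: 0.387
gripper_force: 61.0
```

```bash
python3 - <<'E'
from h import *
p=manip.snapshot("wrist");np.save("w5.npy",p,allow_pickle=True);save(p,"w5.png",s=1.5)
plan((.5316,.221,.13),-8.5)
E
```

```text
cur [0.5325 0.2193 0.186 ] psi -8.41 gap 0.389 F [ 0.4  0.4 -3.4] q [ 0.2   0.52  1.6  -0.    1.02  1.91] t 10.37
shift mm [-1.1 -1.6 56. ] tilt [-1.9e-03 -4.0e-04 -1.0e+00] rz deg 0.09 share [-0.0022 -0.0032  0.112 ] 0.0002 min rows 2.0
```

View pics/w5.png

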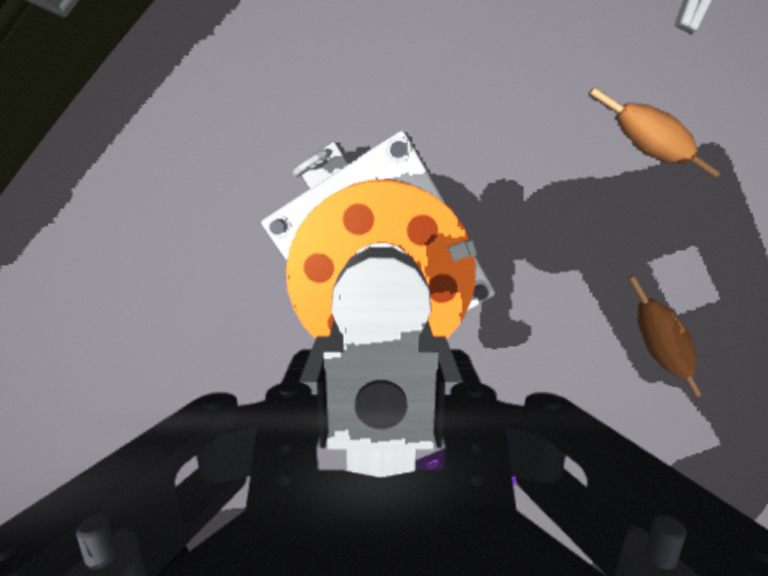

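The view shows the flange arc around the held crank, with the clip at (307,167) px and the guide at about (209,109). Next I fit the arc from this opposite heading.

```bash
python3 - <<'E'
from h import *
from scipy.optimize import least_squares
for n in("w1","w2","w5"):
    p=np.load(n+".npy",allow_pickle=True).item()
    hsv=cv2.cvtColor(p["img"],cv2.COLOR_RGB2HSV);m=((hsv[:,:,0]<22)&(hsv[:,:,1]>150)&(hsv[:,:,2]>90)).astype(np.uint8)
    cn,_=cv2.findContours(m,cv2.RETR_EXTERNAL,cv2.CHAIN_APPROX_NONE)
    h=cv2.convexHull(max(cn,key=cv2.contourArea))[:,0].astype(float)
    if n=="w5": h=h[h[:,1]<212]
    P=np.array([at_z(p,u,.067)[:2] for u in h])
    f=least_squares(lambda v:np.hypot(*(P-v[:2]).T)-.0622,[.53,.21],loss="soft_l1",f_scale=.0005);print(n,f.x,np.abs(f.fun).max(),len(P))
p=np.load("w5.npy",allow_pickle=True).item()
for c in [f.x]:
    w=at_z(p,(461/1.5-.2,251/1.5-.2),.070)[:2]-c;print("clip",np.hypot(*w),np.degrees(np.arctan2(w[1],w[0])))
    w=at_z(p,(313/1.5-.2,163/1.5-.2),.047)[:2]-c;print("guide",np.hypot(*w),np.degrees(np.arctan2(w[1],w[0])))
E
```

```text
w1 [0.53092754 0.22041446] 0.0012958092410873465 48
w2 [0.53093844 0.2204403 ] 0.0012249900858973747 53
w5 [0.53094073 0.22012494] 0.0018126947283902822 28
clip 0.05387125050483088 -77.86742281081769
guide 0.08555833487999673 23.10879496312652
```

```bash
python3 - <<'E'
from h import *
s=manip.sense();R=Ro.from_quat(s["tool_rot"]).as_matrix();t=s["tcp_pos"]
p=np.load("w5.npy",allow_pickle=True).item()
T=np.array(p["world_to_cam"]);c=-T[:3,:3].T@T[:3,3];print("cam-tcp world",c-t,"tool",R.T@(c-t))
zt=t[2]+.0305
h=at_z(p,(381/1.5-.2,404/1.5-.2),zt);print("tcp",t,"hub top cam",h,"diff",h-t)
# mouth centre: along tool z
m=h[:2]+R[:2,2]*.044
d=np.array([.5309,.2203])-m;print("move needed mouth->axis world mm",d*1e3,"tool",R.T@np.r_[d,0]*1e3)
E
```

```text
cam-tcp world [ 0.067777   -0.0083485   0.14134016] tool [ 0.06801226 -0.0015546  -0.14146511]
tcp [0.53254427 0.21930682 0.18601407] hub top cam [0.53158682 0.22076477 0.21651407] diff [-0.00095745  0.00145795  0.0305    ]
move needed mouth->axis world mm [-0.60318323 -0.44570997] tool [-0.53150466  0.52913929  0.00133962]
```

servo_tool(
  commands=[-0.001,0.001,0.04,0,0,0,-1,0,0,0.04,0,0,0,-1,0,0,0.04,0,0,0,-1,0,0,0,0,0,0,-1,0,0,0,0,0,0,-1,0,0,0,0,0,0,-1,0,0,0,0,0,0,-1,0,0,0,0,0,0,-1],
)

```text
t: 11.03
tcp_pos: [0.5335, 0.2193, 0.1283]
tool_rot: [0.997, -0.074, 0.001, -0.0]
force: [-0.3, -0.7, -2.9]
finger_gap: 0.388
gripper_force: 60.9
```

```bash
python3 - <<'E'
from h import *
plan((.5319,.2189,.1185),-8.5)
E
```

```text
cur [0.5335 0.2193 0.1283] psi -8.49 gap 0.388 F [-0.3 -0.7 -2.9] q [0.2  0.6  1.65 0.   0.89 1.92] t 11.03
shift mm [-1.5  0.6  9.8] tilt [ 2.7e-03  6.0e-04 -1.0e+00] rz deg 0.01 share [-0.003   0.0013  0.0196] 0.0 min rows 1.0
```

servo_tool(
  commands=[-0.003,0.0012,0.006,0,0,0,-1,0,0,0.004,0,0,0,-1,0,0,0,0,0,0,-1,0,0,0,0,0,0,-1],
)

```text
t: 11.37
tcp_pos: [0.5307, 0.2187, 0.1219]
tool_rot: [0.997, -0.074, -0.0, 0.0]
force: [0.2, 0.2, -2.7]
finger_gap: 0.388
gripper_force: 61.0
```

servo_tool(
  commands=[0,0,0.004,0,0,0,-1,0,0,0.004,0,0,0,-1,0,0,0.004,0,0,0,-1,0,0,0,0,0,0,-1,0,0,0,0,0,0,-1],
)

```text
t: 11.78
tcp_pos: [0.5314, 0.2187, 0.1159]
tool_rot: [0.997, -0.074, 0.0, -0.0]
force: [1.8, -0.3, -2.6]
finger_gap: 0.386
gripper_force: 61.0
```

```bash
python3 - <<'E'
from h import *
plan((.5319,.2189,.1185),-8.5);print(manip.sense()["ft_torque"])
E
```

```text
cur [0.5314 0.2187 0.1159] psi -8.51 gap 0.386 F [ 1.8 -0.3 -2.6] q [ 0.2   0.62  1.66 -0.    0.86  1.92] t 11.78
shift mm [ 0.5 -0.3 -2.6] tilt [ 8.e-04  0.e+00 -1.e+00] rz deg -0.01 share [ 0.0009 -0.0006 -0.0053] -0.0 min rows 1.0
[-0.05491799 -0.20408641  0.01339451]
```

servo_tool(
  commands=[0.0008,0,0.004,0,0,0,-1,0,0,0.004,0,0,0,-1,0,0,0,0,0,0,-1],
)

```text
t: 12.03
tcp_pos: [0.5316, 0.2187, 0.1117]
tool_rot: [0.997, -0.074, 0.0, -0.0]
force: [1.8, -0.2, -4.9]
finger_gap: 0.386
gripper_force: 61.1
```

servo_tool(
  commands=[0,0,0.004,0,0,0,-1,0,0,0.004,0,0,0,-1,0,0,0,0,0,0,-1],
)

```text
t: 12.28
tcp_pos: [0.5316, 0.2187, 0.1077]
tool_rot: [0.997, -0.074, 0.0, -0.0]
force: [1.6, -0.0, -3.7]
finger_gap: 0.389
gripper_force: 61.1
```

servo_tool(
  commands=[0,0,0.003,0,0,0,-1,0,0,0.003,0,0,0,-1,0,0,0,0,0,0,-1],
)

```text
t: 12.53
tcp_pos: [0.5325, 0.2186, 0.1052]
tool_rot: [0.997, -0.074, 0.001, -0.0]
force: [3.4, -0.3, -3.1]
finger_gap: 0.387
gripper_force: 61.3
```

servo_tool(
  commands=[0,0,0.003,0,0,0,-1,0,0,0.003,0,0,0,-1,0,0,0,0,0,0,-1],
)

```text
t: 12.78
tcp_pos: [0.5326, 0.2188, 0.1027]
tool_rot: [0.997, -0.074, 0.002, -0.0]
force: [3.9, -0.9, -0.5]
finger_gap: 0.387
gripper_force: 61.6
```

servo_tool(
  commands=[0,0,0.003,0,0,0,-1,0,0,0.003,0,0,0,-1,0,0,0,0,0,0,-1],
)

```text
t: 13.03
tcp_pos: [0.5325, 0.2187, 0.099]
tool_rot: [0.997, -0.074, 0.001, -0.0]
force: [5.8, -0.4, -2.0]
finger_gap: 0.388
gripper_force: 61.4
```

servo_tool(
  commands=[0,0,0.003,0,0,0,-1,0,0,0.003,0,0,0,-1,0,0,0,0,0,0,-1],
)

```text
t: 13.28
tcp_pos: [0.5325, 0.2187, 0.0957]
tool_rot: [0.997, -0.074, 0.001, -0.0]
force: [7.2, -0.8, -1.6]
finger_gap: 0.383
gripper_force: 61.3
```

servo_tool(
  commands=[0,0,0.003,0,0,0,-1,0,0,0.003,0,0,0,-1,0,0,0,0,0,0,-1],
)

```text
t: 13.53
tcp_pos: [0.5318, 0.2187, 0.0916]
tool_rot: [0.997, -0.074, 0.0, -0.0]
force: [8.3, 0.9, -9.4]
finger_gap: 0.385
gripper_force: 60.5
```

servo_tool(
  commands=[0,0,0.003,0,0,0,-1,0,0,0,0,0,0,-1,0,0,0,0,0,0,-1],
)

```text
t: 13.78
tcp_pos: [0.5316, 0.2188, 0.0903]
tool_rot: [0.997, -0.074, 0.0, -0.0]
force: [6.0, -0.6, -5.2]
finger_gap: 0.388
gripper_force: 61.1
```

servo_tool(
  commands=[0.001,0,0.002,0,0,0,-1,0,0,0,0,0,0,-1],
)

```text
t: 13.95
tcp_pos: [0.5316, 0.2187, 0.0895]
tool_rot: [0.997, -0.074, -0.0, -0.0]
force: [5.5, 0.3, -4.4]
finger_gap: 0.391
gripper_force: 61.1
```

servo_tool(
  commands=[0.001,0,0.002,0,0,0,-1,0,0,0,0,0,0,-1],
)

```text
t: 14.12
tcp_pos: [0.5316, 0.2187, 0.0888]
tool_rot: [0.997, -0.074, -0.001, -0.0]
force: [3.9, 1.8, -3.9]
finger_gap: 0.389
gripper_force: 61.2
```

servo_tool(
  commands=[0,0,0.001,0,0,0,-1,0,0,0,0,0,0,-1],
)

```text
t: 14.28
tcp_pos: [0.5316, 0.2187, 0.0886]
tool_rot: [0.997, -0.074, -0.001, -0.0]
force: [2.8, 1.7, -2.4]
finger_gap: 0.387
gripper_force: 61.2
```

servo_tool(
  commands=[0,0,0.001,0,0,0,-1,0,0,0,0,0,0,-1],
)

```text
t: 14.45
tcp_pos: [0.5316, 0.2187, 0.0886]
tool_rot: [0.997, -0.074, -0.001, -0.0]
force: [1.9, 2.6, -1.0]
finger_gap: 0.391
gripper_force: 61.6
```

servo_tool(
  commands=[0,0,0.001,0,0,0,-1,0,0,0,0,0,0,-1],
)

```text
t: 14.62
tcp_pos: [0.5317, 0.2187, 0.0885]
tool_rot: [0.997, -0.074, -0.0, -0.0]
force: [0.9, 2.2, 3.7]
finger_gap: 0.39
gripper_force: 62.1
```

servo_tool(
  commands=[0,0,0.001,0,0,0,-1,0,0,0,0,0,0,-1],
)

```text
t: 14.78
tcp_pos: [0.5317, 0.2187, 0.0885]
tool_rot: [0.997, -0.074, -0.0, -0.0]
force: [-0.9, 2.3, 7.6]
finger_gap: 0.384
gripper_force: 62.7
```

servo_tool(
  commands=[0,0,0.001,0,0,0,-1,0,0,0,0,0,0,-1],
)

```text
t: 14.95
tcp_pos: [0.5317, 0.2187, 0.0884]
tool_rot: [0.997, -0.074, -0.0, -0.0]
force: [-1.2, 2.5, 10.3]
finger_gap: 0.389
gripper_force: 63.1
```

servo_tool(
  commands=[0,0,0.0015,0,0,0,-1,0,0,0.001,0,0,0,-1,0,0,0,0,0,0,-1],
)

```text
t: 15.2
tcp_pos: [0.5317, 0.2187, 0.0884]
tool_rot: [0.997, -0.074, -0.0, -0.0]
force: [-2.8, 1.8, 17.7]
finger_gap: 0.39
gripper_force: 64.0
```

servo_tool(
  commands=[0,0,-0.003,0,0,0,-1,0,0,-0.003,0,0,0,-1,0,0,0,0,0,0,-1],
)

```text
t: 15.45
tcp_pos: [0.5317, 0.2187, 0.0885]
tool_rot: [0.997, -0.074, -0.001, -0.0]
force: [-0.1, 2.7, 2.5]
finger_gap: 0.393
gripper_force: 61.7
```

```bash
python3 - <<'E'
from h import *
plan((.5319,.2189,.0885),-8.5);print(manip.sense()["ft_torque"])
E
```

```text
cur [0.5317 0.2187 0.0885] psi -8.52 gap 0.393 F [-0.1  2.7  2.5] q [0.2  0.66 1.67 0.   0.81 1.91] t 15.45
shift mm [ 0.2 -0.2  0. ] tilt [-1.1e-03  2.0e-04 -1.0e+00] rz deg -0.02 share [ 0.0003 -0.0005  0.    ] -0.0 min rows 1.0
[ 0.45230722 -0.13788539  0.02333261]
```

servo_tool(
  commands=[0,0,0,0,0,-0.01,-1,0,0,0,0,0,-0.01,-1,0,0,0,0,0,-0.01,-1,0,0,0,0,0,-0.01,-1,0,0,0,0,0,-0.01,-1,0,0,0,0,0,-0.01,-1,0,0,0,0,0,-0.01,-1,0,0,0,0,0,-0.01,-1],
)

```text
t: 16.12
tcp_pos: [0.5322, 0.2192, 0.0885]
tool_rot: [0.984, 0.177, -0.0, -0.001]
force: [1.2, 5.4, 0.4]
finger_gap: 0.391
gripper_force: 61.7
```

servo_tool(
  commands=[0,0,0,0,0,-0.01,-1,0,0,0,0,0,-0.01,-1,0,0,0,0,0,-0.01,-1,0,0,0,0,0,-0.01,-1,0,0,0,0,0,-0.01,-1,0,0,0,0,0,-0.01,-1,0,0,0,0,0,-0.01,-1,0,0,0,0,0,-0.01,-1],
)

```text
t: 16.78
tcp_pos: [0.5321, 0.2194, 0.0886]
tool_rot: [0.909, 0.416, 0.0, -0.001]
force: [0.8, 5.4, 0.8]
finger_gap: 0.385
gripper_force: 61.7
```

servo_tool(
  commands=[0,0,0,0,0,-0.01,-1,0,0,0,0,0,-0.01,-1,0,0,0,0,0,-0.01,-1,0,0,0,0,0,-0.01,-1,0,0,0,0,0,-0.01,-1,0,0,0,0,0,-0.01,-1,0,0,0,0,0,-0.01,-1,0,0,0,0,0,-0.01,-1],
)

```text
t: 17.45
tcp_pos: [0.5319, 0.2195, 0.0885]
tool_rot: [0.777, 0.629, 0.0, -0.001]
force: [0.2, 5.4, 1.8]
finger_gap: 0.385
gripper_force: 61.7
```

```bash
python3 - <<'E'
from h import *
plan((.5319,.2189,.0885),92.5);print(manip.sense()["ft_torque"])
E
```

```text
cur [0.5319 0.2195 0.0885] psi 77.99 gap 0.385 F [0.2 5.4 1.8] q [0.2  0.66 1.67 0.   0.81 0.4 ] t 17.45
shift mm [-0.6  0.1  0. ] tilt [-8.0e-04  1.8e-03 -1.0e+00] rz deg -14.51 share [-0.0013  0.0002  0.0001] -0.0403 min rows 3.0
[ 0.86502205 -0.19482951 -0.12331297]
```

servo_tool(
  commands=[0.001,0,0,0,0,-0.01,-1,0,0,0,0,0,-0.01,-1,0,0,0,0,0,-0.01,-1,0,0,0,0,0,-0.01,-1,0,0,0,0,0,0,-1,0,0,0,0,0,0,-1],
)

```text
t: 17.95
tcp_pos: [0.5318, 0.2195, 0.0885]
tool_rot: [0.693, 0.72, -0.0, -0.001]
force: [0.4, 5.0, 2.0]
finger_gap: 0.388
gripper_force: 61.8
```

```bash
python3 - <<'E'
from h import *
plan((.5319,.2189,.0885),92.5);print(manip.sense()["ft_torque"])
p=manip.snapshot("wrist");np.save("w6.npy",p,allow_pickle=True);save(p,"w6.png",(100,20,412,254),s=2.5)
print(proj(p,[[.5309+.086*np.cos(np.radians(23.2)),.2203+.086*np.sin(np.radians(23.2)),.047],[.5309+.056*np.cos(np.radians(23.2)),.2203+.056*np.sin(np.radians(23.2)),.070]]))
E
```

```text
cur [0.5318 0.2195 0.0885] psi 92.19 gap 0.388 F [0.4 5.  2. ] q [0.2  0.66 1.67 0.   0.81 0.16] t 17.95
shift mm [-0.6  0.1  0. ] tilt [-1.3e-03  7.0e-04 -1.0e+00] rz deg -0.31 share [-0.0012  0.0001  0.0001] -0.0009 min rows 1.0
[ 0.85579674 -0.07654279  0.06039404]
[[370.33330258 171.38830279]
 [338.49331761 196.32310892]]
```

View pics/w6.png

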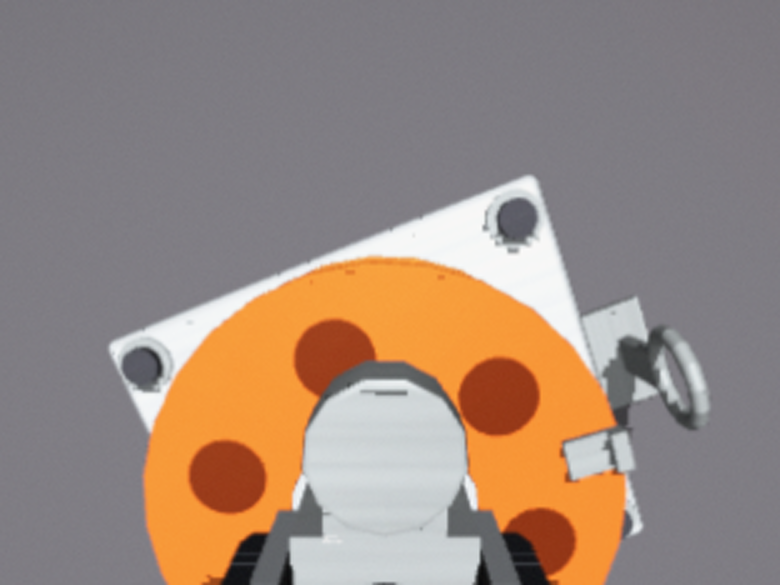

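The clip is at about (597,454) crop px, just short of its target at about (596,441). The guide eye at (680,377) matches its prediction.

```bash
python3 - <<'E'
from h import *
p=np.load("w6.npy",allow_pickle=True).item();c=np.array([.5309,.2203])
for n,u,z in(("in",(566.5,460.5),.069),("mid",(597,455),.069),("mid",(597,455),.071),("out",(628,450),.071),("eye",(680,377),.047)):
    w=at_z(p,(100+u[0]/2.5-.3,20+u[1]/2.5-.3),z)[:2]-c;print(n,np.hypot(*w),np.degrees(np.arctan2(w[1],w[0])))
for d in(("corner",(115,346)),("corner",(535,177))):
    w=at_z(p,(100+d[1][0]/2.5-.3,20+d[1][1]/2.5-.3),.005)[:2]-c;print(d[0],np.hypot(*w),np.degrees(np.arctan2(w[1],w[0])))
im=p["img"]; 
f=flange(p);print(f)
E
```

```text
in 0.04775953852990336 20.317132092810272
mid 0.05534939929939173 19.300870798981677
mid 0.05493051963005375 20.158323340741628
out 0.0625184071901155 19.13467169455374
eye 0.08704927339708306 23.37461772925305
corner 0.09542415283012404 161.82544100519414
corner 0.09813156271811774 63.56401806492599
[0.53115779 0.2215496  0.06179985]
```

servo_tool(
  commands=[0,0,0,0,0,-0.005,-1,0,0,0,0,0,-0.005,-1,0,0,0,0,0,0,-1,0,0,0,0,0,0,-1],
)

```text
t: 18.33
tcp_pos: [0.5318, 0.2195, 0.0885]
tool_rot: [0.67, 0.742, -0.0, -0.001]
force: [-0.4, 4.2, 1.8]
finger_gap: 0.385
gripper_force: 61.7
```

```bash
cat > clip.py <<'E'
from h import *
plan((.5319,.2189,.0885),92.5);print(manip.sense()["ft_torque"])
p=manip.snapshot("wrist");c=np.array([.5309,.2203])
# grey (low-saturation) pixels in ring r 48..60 at z .070 -> clip; angle histogram
hsv=cv2.cvtColor(p["img"],cv2.COLOR_RGB2HSV)
A=np.radians(np.arange(0,50,.25));g=[]
for r in(.049,.051,.053,.055):
    uv=proj(p,np.c_[c[0]+r*np.cos(A),c[1]+r*np.sin(A),np.full(len(A),.069)]).astype(np.float32)
    v=cv2.remap(hsv[:,:,1],uv[:,:1].copy(),uv[:,1:].copy(),cv2.INTER_LINEAR)[:,0]
    k=np.degrees(A[v<110]);g.append((round(k.min(),1),round(k.max(),1),round(np.median(k),2)) if len(k) else None)
print(g)
import sys
if len(sys.argv)>1: save(p,sys.argv[1],(100,20,412,254),s=2.5)
E
python3 - <<'E'
import numpy as np,h
class M: pass
src=open("clip.py").read().replace('manip.snapshot("wrist")','np.load("w6.npy",allow_pickle=True).item()');exec(src)
E
python3 clip.py
```

```text
cur [0.5318 0.2195 0.0885] psi 95.8 gap 0.385 F [-0.4  4.2  1.8] q [0.2  0.66 1.67 0.   0.81 0.09] t 18.33
shift mm [-0.6  0.1  0. ] tilt [-1.3e-03  7.0e-04 -1.0e+00] rz deg 3.3 share [-0.0012  0.0002  0.0001] 0.0092 min rows 1.0
[ 0.94114429 -0.03865464  0.02476211]
[(np.float64(13.8), np.float64(26.3), np.float64(20.0)), (np.float64(14.0), np.float64(26.0), np.float64(20.0)), (np.float64(14.3), np.float64(25.8), np.float64(20.0)), (np.float64(14.3), np.float64(25.5), np.float64(19.88))]
cur [0.5318 0.2195 0.0885] psi 95.8 gap 0.385 F [-0.4  4.2  1.8] q [0.2  0.66 1.67 0.   0.81 0.09] t 18.33
shift mm [-0.6  0.1  0. ] tilt [-1.3e-03  7.0e-04 -1.0e+00] rz deg 3.3 share [-0.0012  0.0002  0.0001] 0.0092 min rows 1.0
[ 0.94114429 -0.03865464  0.02476211]
[(np.float64(17.2), np.float64(29.5), np.float64(23.38)), (np.float64(17.5), np.float64(29.5), np.float64(23.5)), (np.float64(17.8), np.float64(29.0), np.float64(23.38)), (np.float64(18.0), np.float64(29.0), np.float64(23.5))]
```

servo_tool(
  commands=[0,0,0,0,0,0,0.3,0,0,0,0,0,0,0.3,0,0,0,0,0,0,0.3,0,0,0,0,0,0,0.3,0,0,0,0,0,0,0.3,0,0,0,0,0,0,0.3],
)

```text
t: 18.88
tcp_pos: [0.5323, 0.2187, 0.0886]
tool_rot: [0.67, 0.742, -0.0, -0.0]
force: [-0.5, -1.1, 0.8]
finger_gap: 0.648
gripper_force: 0.0
```

servo_tool(
  commands=[0,0,-0.02,0,0,0,0.3,0,0,-0.04,0,0,0,0.3,0,0,-0.06,0,0,0,0.3,0,0,-0.06,0,0,0,0.3,0,0,-0.06,0,0,0,0.3,0,0,0,0,0,0,0.3,0,0,0,0,0,0,0.3,0,0,0,0,0,0,0.3],
)

```text
t: 19.55
tcp_pos: [0.5319, 0.2189, 0.209]
tool_rot: [0.67, 0.743, -0.0, -0.0]
force: [-0.7, 0.6, -0.8]
finger_gap: 0.651
gripper_force: 0.0
```

```bash
python3 clip.py w7.png; python3 - <<'E'
from h import *
p=manip.snapshot("wrist");save(p,"w8.png",s=1.5)
E
```

```text
cur [0.5319 0.2189 0.209 ] psi 95.89 gap 0.651 F [-0.7  0.6 -0.8] q [ 0.2   0.49  1.58 -0.    1.07  0.09] t 19.55
shift mm [  0.    0.  120.5] tilt [-1.e-04 -1.e-04 -1.e+00] rz deg 3.39 share [1.00e-04 0.00e+00 2.41e-01] 0.0094 min rows 3.0
[ 0.00227973 -0.01225512 -0.00629458]
[(np.float64(16.8), np.float64(29.2), np.float64(23.0)), (np.float64(17.2), np.float64(29.0), np.float64(23.12)), (np.float64(17.2), np.float64(28.8), np.float64(23.0)), (np.float64(17.5), np.float64(28.8), np.float64(23.12))]
```

View pics/w8.png

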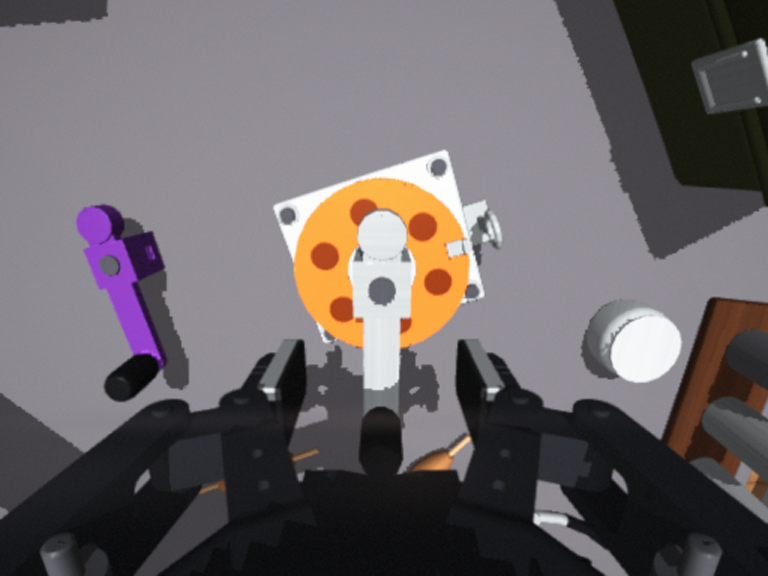

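The crank is on the drive with the arm clear of it. The clip is in line with the guide: 23.1° measured against 23.0–23.4° for the guide.

```bash
python3 -c "
from station import manip
print(manip.sign_off())"
```

```text
the job is handed in; nothing more can be done
None
```

The crank is fully home on the reel's drive, the spool is wound so the clip stands at the line guide (within about half a degree by camera), and the arm has let go; the job is handed in.

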